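Close the lint interceptor

TASK

Close the lint interceptor on the counter: with a fingertip against the side of its bar, turn the round cover until the notch in its rim stands over the locating pin, then press the cover fully home and let go. Do not take the bar between the fingers or lift the cover, and leave the bottle, the cup and the spanner where they are.

Things in the scene. Friction and masses are not known exactly. Their poses are not given: they have to be found in the camera images.
- interceptor: The lint interceptor, fixed to the counter: a white round pot on a 190 x 150 x 12 mm metal foot, with a flange of 84 mm radius on top and two pipe stubs along its own y (reaching 125 mm from its axis, lower than 55 mm). Origin on the counter, on the pot's vertical axis, z up; the flange's upper face is 60 mm above the origin; the locating pin is on its own +x side.
- pin_top (a point): Top of the steel locating pin: 12 mm diameter, domed, standing 9.5 mm out of the flange, 62 mm from the pot's axis. The outer half of the pin stays in sight outside the cover's edge, and a small ear, 14 mm wide and 4 mm above the flange, sticks out of the flange's edge right beside it (to 102 mm from the axis).
- bar_top (a point): Centre of the top of the cover's bar, on the vertical axis about which the cover turns. The grey cover is a disc of 61 mm radius, 10 mm thick, carrying a raised bar across its middle, 86 mm long, 14 mm wide and 26 mm high (the point is 34 mm above the cover's underside and 24 mm above the disc's upper face). The bar lies along this point's x axis, and +x points to the notch; z up.
- notch (a point): Middle of the mouth of the only notch in the cover's rim, at the height of the underside, 62 mm from the axis, beyond one end of the bar. The notch is 19 mm wide, open outwards, 13 mm deep towards the axis. It must come over the pin.
- cover (a joint): Turn of the cover in rad, growing anticlockwise from above. Notch over the pin at 0 or any whole turn (6.283); the cover turns freely both ways through several turns. Turning takes about 0.08 N m; it stops when no longer pushed.
- spindle (a joint): How far the cover has been pressed down, in m: 0 with the cover standing 11 mm clear of the flange, 0.011 fully home on the flange, negative if lifted. A tight seal holds the cover at any height it is left at; pressing takes 6 to 10 N. Away from the notch the pin stops the cover after about 2 mm.
- softener: Closed white bottle, 68 mm diameter, 130 mm high, loose; origin under its centre. To be left alone.
- scoop_cup: Small white open cup, 68 mm diameter at the rim, 60 mm high, loose; origin under its centre. To be left alone.
- spanner: Steel spanner lying flat on the counter, loose. To be left alone.

How it is judged:
By the outcome, as a careful person would: the job done as asked, in the order asked, and still so for the second after the job is handed in, with the robot touching nothing.
It also fails if it takes over 61 s, if anything falls off the work surface, if the arm or the gripper's body presses on something with over 40 N, if the wrist force passes 120 N, or if a joint passes its speed limit or range.

ROBOT

A 6-joint arm with a two-finger parallel gripper is mounted at the origin on the work surface. World frame = base frame: x ahead of the robot, y to its left, z up, the work surface at z = 0. Lengths are in m, angles in rad, forces in N, time in s.
With the tool pointing down it reaches from about 0.35 to 0.975 m from the base axis. Payload 4.9 kg.
Tool frame: the origin (TCP) lies between the finger pads; the fingertips stand 8 mm ahead of it and the grasp point (between the pads) lies 11 mm behind it; z points along the fingers, y is the direction in which the jaws open and shut (so a half turn about z gives the same grasp; the last joint's range is limited). The gripper opens to 85 mm and grips with 20 to 120 N. Pads are 22 mm wide; open, the fingers measure 114 mm over their backs; the gripper's body (76 mm by 85 mm) begins 54 mm behind the grasp point. The pads swing forward as they close: fully open they stand 13 mm farther back than shut.
Start: joints at [-1.46, 0.053, 1.613, -0, 1.476, -0.119], TCP at [0.142, -0.609, 0.239] pointing down, gripper open.
Joint ranges: [-3.01, 3.01], [-1.01, 2.22], [0.06, 2.58], [-1.02, 4.17], [0.09, 2.62], [-3.14, 3.14]. Speed limits (rad/s): [2.57, 2.57, 3.14, 3.14, 3.14, 3.14].

INTERFACE

Orientations are given as a rotation vector (axis times angle).
In Python, from station import ctrl gives the robot as it stands. The module is installed in compiled form; this text tells all that it offers.
- The arm moves only by the shell command python3 -m creep 'ROWS' [FORCE]. ROWS is JSON, a list of rows, each an object with "hand": the opening, from 0 (shut) to 1 (fully open); "translation": the shift along the tool's x, y, z in cm, a list of three; "delta_rot": the turn, a rotation vector about the tool's x, y, z in degrees, a list of three. A call has 1 to 8 rows; each row shifts and turns the commanded pose from where the row before left it, along the tool's axes as they then stand; what a row does not reach is not made up. A row lasts 1/8 s, in which the tool goes at most 62.5 mm and 10.7 degrees, less where a joint would pass 70% of its speed; a pose out of reach is approached as far as the arm can. A call with a gripper value outside its range is refused whole. The fingers move at their own pace and stop on an object; FORCE is the grip in N (left out, the last holds). Time passes only in rows, so rows that do not move let the fingers close. It gives the time, the measured TCP pose, the force and the opening at its end, in the units of the state.
- ctrl.get_obs(): the state, without advancing time (a new reading comes with each control period).
- ctrl.get_image(name): name is "side" or "top"; returns (picture, depth): 400x640x3 uint8, red, green, blue; 400x640 float32, m along the optical axis (not along the pixel's ray), 0 where there is no reading.
- ctrl.calibration(name): a dict with "fx", "fy", "cx", "cy" (pixels), "dist" ([k1, k2, p1, p2, k3] as OpenCV has them; the pictures are not rectified), "T" (4x4, takes a point from camera to world coordinates). Camera axes: x right, y up, looking along -z (the intrinsics and any distortion apply to the point x, -y, -z); pixel columns grow to the right and rows downward; lengths in m; the calibration is good to about 2 mm. A picture is of the moment at which its call begins. calibration takes no time and is no camera call.
- ctrl.finish_job(): hands the job in, once; it reports no verdict.
The state is a dict: "t": time; "q": joint angles; "dq": joint speeds; "effort": joint torques, N m; "tool_pos": TCP position; "tool_rot": TCP orientation; "contact_force": force on the tool from outside, world axes, zero at the start; "wrist_torque": the same for the moment, N m; "opening": finger opening in m.
Only numpy, scipy, OpenCV 4.12 (cv2) and the standard library are available. Lean on these libraries where they do the work, as an engineer would, in place of code of your own. Each camera call takes 0.05 s, during which the arm holds its last target.

## Working session

There is one attempt and no reset: what is moved stays moved. The work goes in short steps, Python scripts to look and compute and a shell command to move; the robot and the scene stay as the last step left them, time stands still between calls to the robot, and variables do not carry over. Pictures are saved under pics/ and viewed, and the job is handed in when it is done.

```bash
mkdir -p pics; python3 - <<'E'
from station import ctrl
import cv2,numpy as np
o=ctrl.get_obs()
print({k:np.round(v,4).tolist() for k,v in o.items()})
for n in("top","side"):
    p,d=ctrl.get_image(n); cv2.imwrite(f"pics/{n}0.png",p[:,:,::-1]); np.savez(f"{n}0.npz",p=p,d=d)
    c=ctrl.calibration(n); print({k:np.round(v,4).tolist() for k,v in c.items()})
E
```

```text
{'t': 0.0, 'q': [-1.46, 0.0533, 1.6143, -0.0, 1.476, -0.119], 'dq': [0.0, -0.0003, 0.0008, -0.0013, 0.0012, -0.0001], 'effort': [0.0007, -39.3683, -37.0171, -0.0001, 0.007, -0.0], 'tool_pos': [0.1423, -0.608, 0.2381], 'tool_rot': [-3.1188, -0.3599, -0.0], 'contact_force': [-0.5245, 0.5344, 0.4002], 'wrist_torque': [-0.0065, -0.0035, -0.0048], 'opening': 0.0852}
{'fx': 377.5384, 'fy': 377.5384, 'cx': 316.7078, 'cy': 196.3482, 'dist': [0.0198, 0.0, 0.0, 0.0, 0.0], 'T': [[0.1431, 0.963, -0.2282, 0.3369], [-0.9897, 0.1393, -0.0325, 0.0932], [0.0005, 0.2305, 0.9731, 0.9301], [0.0, 0.0, 0.0, 1.0]]}
{'fx': 396.3142, 'fy': 396.3142, 'cx': 321.9138, 'cy': 200.5227, 'dist': [-0.0187, 0.0, 0.0, 0.0, 0.0], 'T': [[-0.8037, 0.3147, -0.5049, 0.0523], [-0.595, -0.4324, 0.6776, 0.7564], [-0.005, 0.845, 0.5348, 0.5958], [0.0, 0.0, 0.0, 1.0]]}
```

View pics/top0.png

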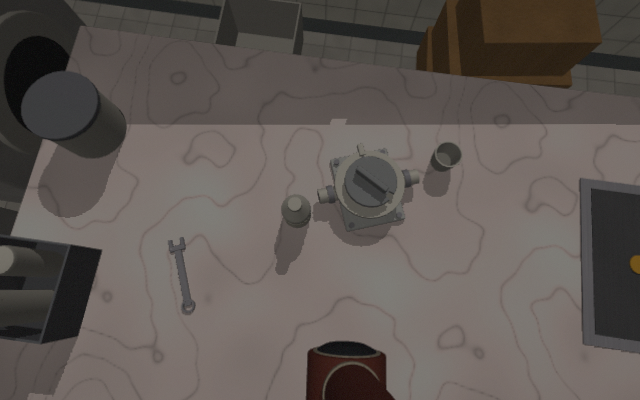

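View pics/side0.png

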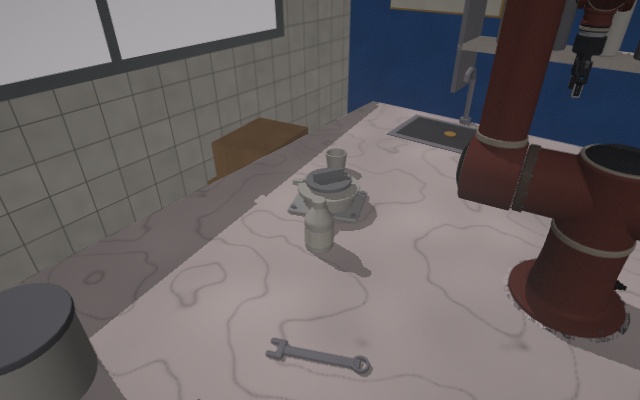

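The top view shows the interceptor at about (370,183), the bottle at (296,208), the cup at (446,157) and the spanner at (182,275). I'll zoom in to find the pin and notch.

```bash
cat > h.py <<'E'
import cv2,numpy as np
from station import ctrl
def K(n):
    c=ctrl.calibration(n); return np.array([[c['fx'],0,c['cx']],[0,c['fy'],c['cy']],[0,0,1.]]),np.array(c['dist']),np.array(c['T'])
F=np.diag([1,-1,-1.])
def ray(n,uv):
    k,d,T=K(n); p=cv2.undistortPoints(np.float64(uv).reshape(-1,1,2),k,d).reshape(-1,2)
    r=np.c_[p,np.ones(len(p))]@F@T[:3,:3].T
    return T[:3,3],r
def atz(n,uv,z):
    o,r=ray(n,uv); return o+r*((z-o[2])/r[:,2])[:,None]
def depthpts(n,uv,d):
    o,r=ray(n,uv); return o+r*np.asarray(d).reshape(-1,1)
def proj(n,X):
    k,d,T=K(n); x=(np.float64(X).reshape(-1,3)-T[:3,3])@T[:3,:3]@F
    return cv2.projectPoints(x,np.zeros(3),np.zeros(3),k,d)[0].reshape(-1,2)
def crop(p,x0,y0,x1,y1,s,f,gain=1.0):
    c=cv2.resize(p[y0:y1,x0:x1],None,fx=s,fy=s,interpolation=cv2.INTER_CUBIC)
    cv2.imwrite(f,np.clip(c[:,:,::-1].astype(float)*gain,0,255).astype(np.uint8))
def rectify(n,p,c,z,f,half=0.12,s=600,gain=1.6):
    "overhead map of plane z: +x up, +y left"
    g=np.linspace(half,-half,s); Y,X=np.meshgrid(c[1]+g,c[0]+g)
    m=proj(n,np.c_[X.ravel(),Y.ravel(),np.full(X.size,z)]).reshape(s,s,2).astype(np.float32)
    im=cv2.remap(p,m[...,0],m[...,1],cv2.INTER_CUBIC)
    cv2.imwrite(f,np.clip(im[:,:,::-1].astype(float)*gain,0,255).astype(np.uint8))
E
python3 - <<'E'
from h import *
t=np.load('top0.npz');s=np.load('side0.npz')
crop(t['p'],310,130,430,240,5,'pics/t0c.png',1.6)
crop(s['p'],280,140,380,220,7,'pics/s0c.png',1.6)
d=t['d']
for uv in [(370,183),(350,170),(392,200),(296,204),(446,157),(350,212)]:
    print(uv,depthpts('top',[uv],[d[uv[1],uv[0]]]).round(4))
E
```

```text
(370, 183) [[0.584  0.0038 0.0858]]
(350, 170) [[0.6106 0.0532 0.0797]]
(392, 200) [[ 0.558  -0.0552  0.0585]]
(296, 204) [[0.5011 0.1619 0.1308]]
(446, 157) [[ 0.7048 -0.1907  0.0044]]
(350, 212) [[0.5161 0.0392 0.0535]]
```

View pics/t0c.png

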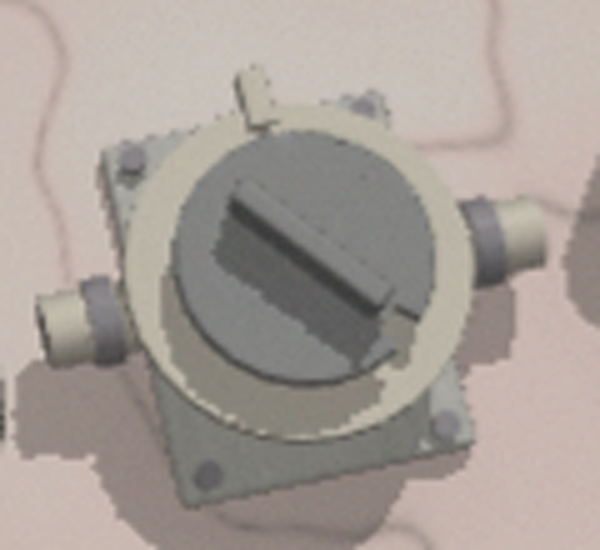

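View pics/s0c.png

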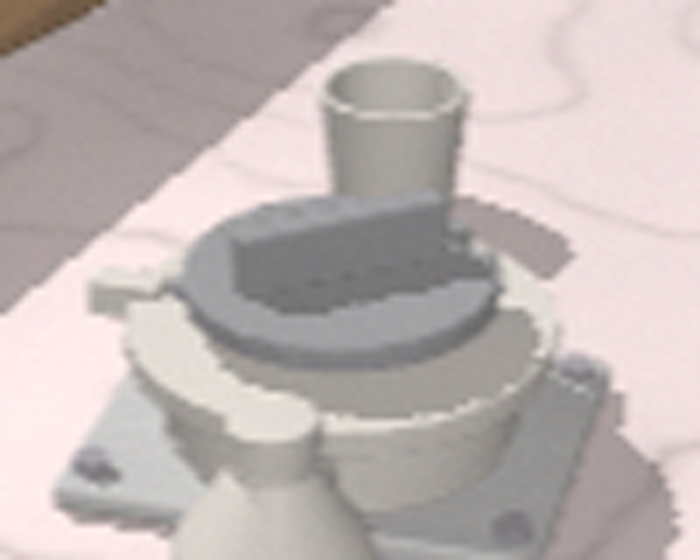

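```bash
python3 - <<'E'
from h import *
t=np.load('top0.npz')
for z in (0.06,0.081,0.105): rectify('top',t['p'],(0.585,0.0),z,f'pics/rec{int(z*1000)}.png')
# flange points from depth
d=t['d']; v,u=np.mgrid[130:240,310:430]; uv=np.c_[u.ravel(),v.ravel()]
P=depthpts('top',uv,d[uv[:,1],uv[:,0]])
for lo,hi in((.053,.063),(.074,.086),(.098,.11)):
    m=(P[:,2]>lo)&(P[:,2]<hi)&(np.hypot(P[:,0]-.585,P[:,1])<.11)
    Q=P[m]; c,r=cv2.minEnclosingCircle(Q[:,:2].astype(np.float32)); print(lo,m.sum(),Q.mean(0).round(4),np.round(c,4),round(r,4),np.median(Q[:,2]))
    if lo>.09:
        print(cv2.minAreaRect(Q[:,:2].astype(np.float32)))
E
```

```text
0.053 1631 [0.5802 0.005  0.06  ] [0.592  0.0041] 0.1004 0.060209643361383014
0.074 1753 [0.5889 0.0045 0.0814] [0.5913 0.0029] 0.0617 0.08137346433141135
0.098 243 [0.5897 0.0031 0.1044] [0.5915 0.0026] 0.0428 0.10468554939699759
((0.5907981395721436, 0.003058120608329773), (0.08498276770114899, 0.014305801130831242), 58.83045196533203)
```

View pics/rec60.png

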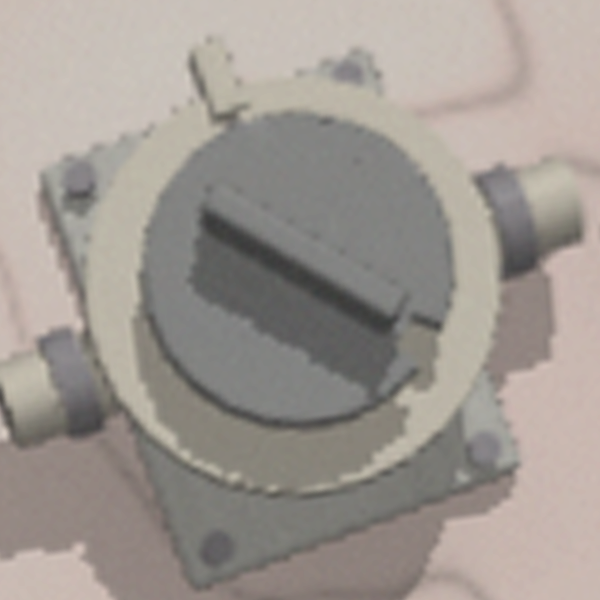

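View pics/rec81.png

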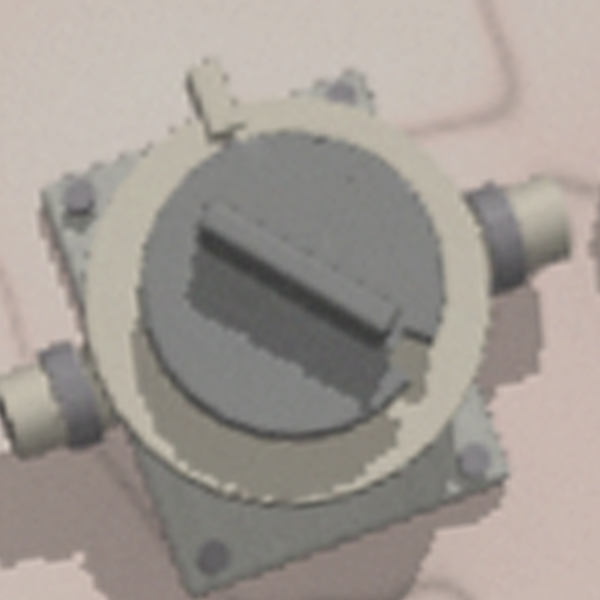

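View pics/rec105.png

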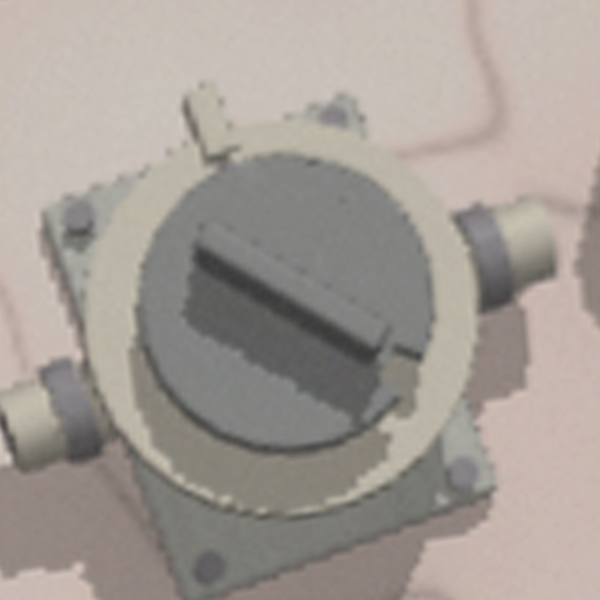

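```bash
cat > ov.py <<'E'
from h import *
def overlay(n,p,f,box,s,items,gain=1.8):
    x0,y0,x1,y1=box
    c=cv2.resize(p[y0:y1,x0:x1],None,fx=s,fy=s,interpolation=cv2.INTER_NEAREST)
    c=np.ascontiguousarray(np.clip(c[:,:,::-1].astype(float)*gain,0,255).astype(np.uint8))
    for X,col in items:
        q=(proj(n,X)+.5-[x0,y0])*s
        cv2.polylines(c,[np.round(q).astype(np.int32)],True,col,1,cv2.LINE_AA)
    cv2.imwrite(f,c)
def circ(c,r,z,n=90):
    a=np.linspace(0,2*np.pi,n); return np.c_[c[0]+r*np.cos(a),c[1]+r*np.sin(a),np.full(n,z)]
def loc(c,th,P):
    P=np.float64(P); R=np.array([[np.cos(th),-np.sin(th)],[np.sin(th),np.cos(th)]]); return np.c_[P[:,:2]@R.T+c,P[:,2]]
E
python3 - <<'E'
from ov import *
c=np.array([.5910,.0029]); th=np.radians(20.6)
pin=c+.062*np.array([np.cos(th),np.sin(th)])
it=[(circ(c,.084,.06),(0,255,0)),(circ(c,.061,.081),(255,0,0)),(circ(pin,.006,.0675),(0,0,255)),
 (loc(c,th,[(.084,-.007,.064),(.102,-.007,.064),(.102,.007,.064),(.084,.007,.064)]),(255,0,255)),
 (loc(c,th,[(-.095,-.075,.012),(.095,-.075,.012),(.095,.075,.012),(-.095,.075,.012)]),(0,255,255))]
t=np.load('top0.npz');s=np.load('side0.npz')
overlay('top',t['p'],'pics/ovt.png',(310,130,430,240),5,it)
overlay('top',t['p'],'pics/ovt2.png',(345,140,385,170),18,[])
overlay('side',s['p'],'pics/ovs.png',(280,140,380,220),7,it)
overlay('side',s['p'],'pics/ovs2.png',(288,168,338,203),15,[])
E
```

```text
(no output)
```

View pics/ovt.png

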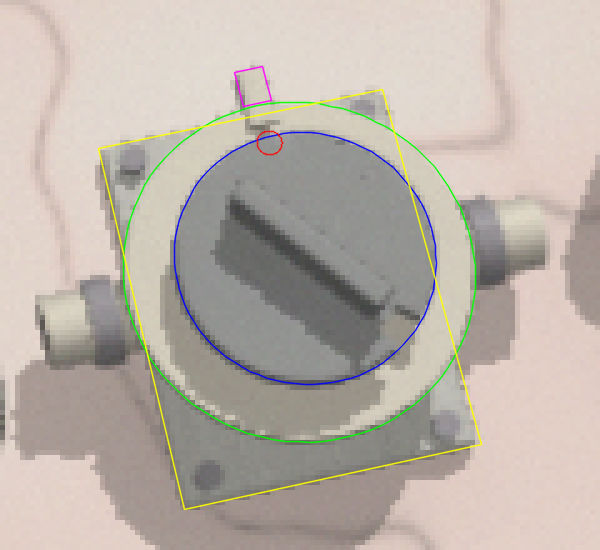

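View pics/ovt2.png

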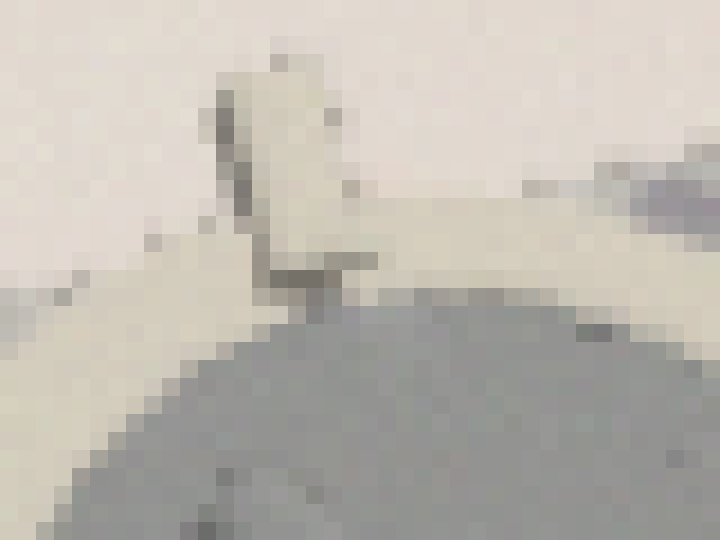

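View pics/ovs.png

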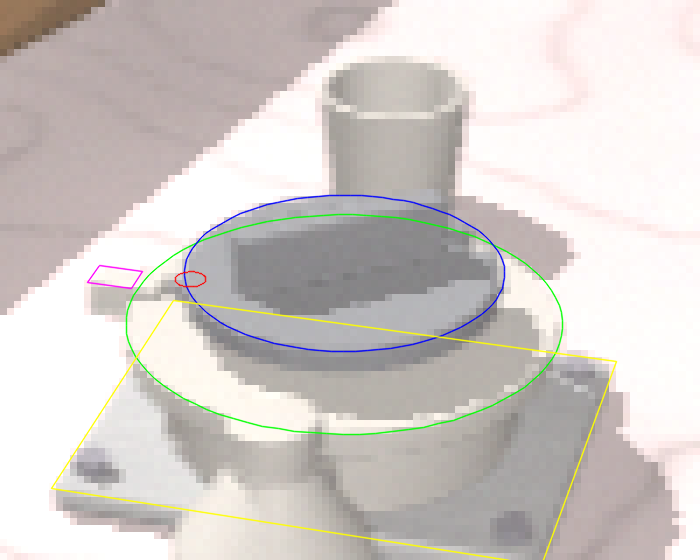

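View pics/ovs2.png

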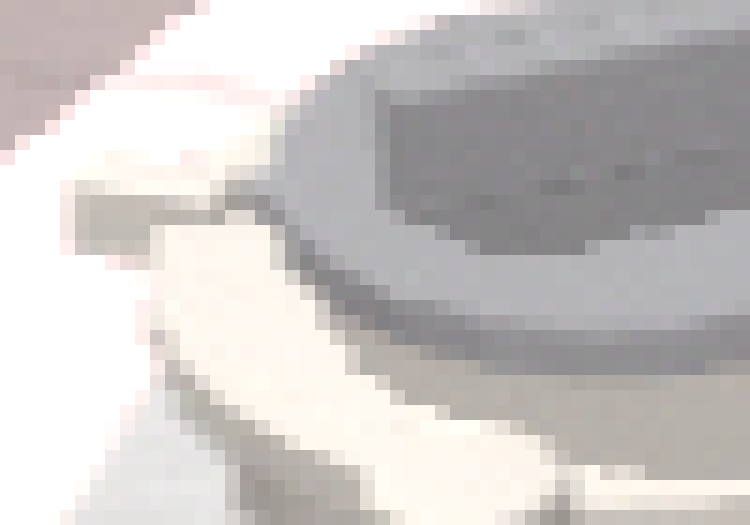

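The flange and cover overlays fit: axis at about (0.591, 0.003), pot yaw about 20.6°, ear and pin near top pixel (362,152). The bar and notch point to about -121°, with the notch at pixel (390,196). So the cover turns about 142° anticlockwise. I'll shut the fingers and go over to the clockwise side of the notch arm.

```bash
python3 -m creep '[{"hand":0,"translation":[3.8,-3.5,0],"delta_rot":[0,0,0]},{"hand":0,"translation":[3.8,-3.5,0],"delta_rot":[0,0,0]},{"hand":0,"translation":[3.8,-3.5,0],"delta_rot":[0,0,0]},{"hand":0,"translation":[3.8,-3.5,0],"delta_rot":[0,0,0]},{"hand":0,"translation":[3.8,-3.5,0],"delta_rot":[0,0,0]},{"hand":0,"translation":[3.8,-3.5,0],"delta_rot":[0,0,0]},{"hand":0,"translation":[3.8,-3.5,0],"delta_rot":[0,0,0]},{"hand":0,"translation":[3.8,-3.5,0],"delta_rot":[0,0,0]}]' 30
python3 -m creep '[{"hand":0,"translation":[3.8,-3.5,0],"delta_rot":[0,0,9]},{"hand":0,"translation":[0,0,0],"delta_rot":[0,0,9]},{"hand":0,"translation":[0,0,0],"delta_rot":[0,0,9]},{"hand":0,"translation":[0,0,0],"delta_rot":[0,0,9]},{"hand":0,"translation":[0,0,0],"delta_rot":[0,0,8.4]},{"hand":0,"translation":[0,0,0],"delta_rot":[0,0,0]}]'
cat > where.py <<'E'
from h import *
from scipy.spatial.transform import Rotation as R
import sys
def st():
    o=ctrl.get_obs(); return o,R.from_rotvec(o['tool_rot']).as_matrix()
if __name__=='__main__':
    o,M=st()
    print('t',round(o['t'],2),'pos',np.round(o['tool_pos'],4),'yaw',round(np.degrees(np.arctan2(M[1,0],M[0,0])),1),'tilt z',M[:,2].round(3),'F',np.round(o['contact_force'],1),'T',np.round(o['wrist_torque'],2),'open',round(o['opening'],4),'q6',round(float(o['q'][5]),2))
    if len(sys.argv)>3:
        g=np.array(list(map(float,sys.argv[1:4])))
        print('to goal, tool cm',(M.T@(g-o['tool_pos'])*100).round(2))
E
python3 where.py 0.5472 -0.0114 0.15
```

```text
t: 1.1
tool_pos: [0.3751, -0.265, 0.2389]
tool_rot: [-3.121, -0.36, 0.0]
contact_force: [1.3, 0.1, 0.6]
opening: -0.0002
t: 1.85
tool_pos: [0.4034, -0.2238, 0.2388]
tool_rot: [-3.026, 0.843, 0.001]
contact_force: [0.4, 0.4, -0.3]
opening: 0.0001
t 1.85 pos [ 0.4034 -0.2238  0.2388] yaw -31.1 tilt z [-0.001  0.001 -1.   ] F [ 0.4  0.4 -0.3] T [ 0.03 -0.04  0.02] open 0.0001 q6 1.45
to goal, tool cm [  1.34 -25.61   8.88]
```

```bash
python3 -m creep '[{"hand":0,"translation":[0.22,-4.27,0],"delta_rot":[0,0,0]},{"hand":0,"translation":[0.22,-4.27,0],"delta_rot":[0,0,0]},{"hand":0,"translation":[0.22,-4.27,0],"delta_rot":[0,0,0]},{"hand":0,"translation":[0.22,-4.27,0],"delta_rot":[0,0,0]},{"hand":0,"translation":[0.22,-4.27,0],"delta_rot":[0,0,0]},{"hand":0,"translation":[0.22,-4.27,0],"delta_rot":[0,0,0]},{"hand":0,"translation":[0,0,4.5],"delta_rot":[0,0,0]},{"hand":0,"translation":[0,0,4.3],"delta_rot":[0,0,0]}]'
python3 -m creep '[{"hand":0,"translation":[0,0,0],"delta_rot":[0,0,0]}]'
python3 where.py 0.5472 -0.0114 0.0955
python3 - <<'E'
from h import *
for n in("top","side"):
    p,d=ctrl.get_image(n); crop(p,*((310,120,430,240,5) if n=='top' else (270,120,400,220,6)),f'pics/{n}1.png',1.6)
E
```

```text
t: 2.85
tool_pos: [0.5482, -0.0111, 0.1504]
tool_rot: [-3.027, 0.84, -0.002]
contact_force: [0.9, 0.5, -0.4]
opening: 0.0
t: 2.98
tool_pos: [0.5446, -0.0111, 0.1468]
tool_rot: [3.025, -0.842, -0.015]
contact_force: [-0.6, 0.3, 0.2]
opening: -0.0
t 2.98 pos [ 0.5446 -0.0111  0.1468] yaw -31.1 tilt z [-0.009  0.001 -1.   ] F [-0.6  0.3  0.2] T [-0.09 -0.01 -0.04] open -0.0 q6 1.96
to goal, tool cm [ 0.28 -0.12  5.12]
```

View pics/side1.png

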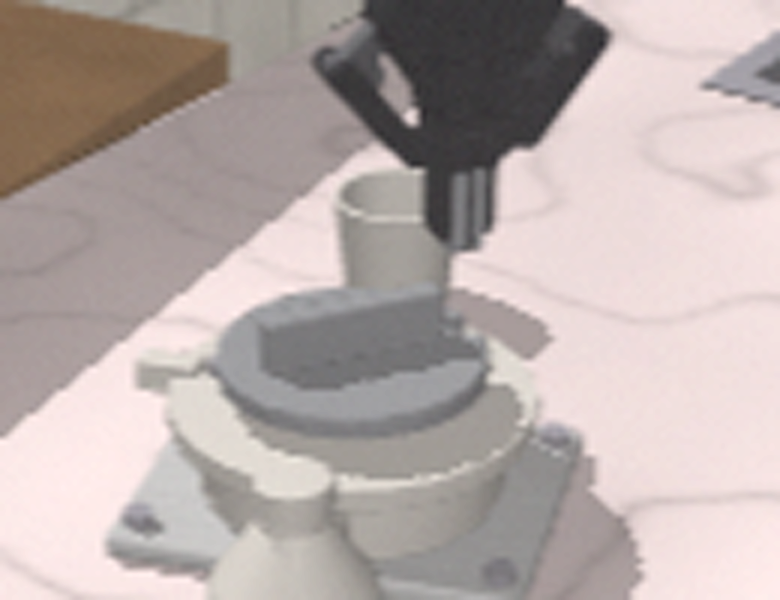

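View pics/top1.png

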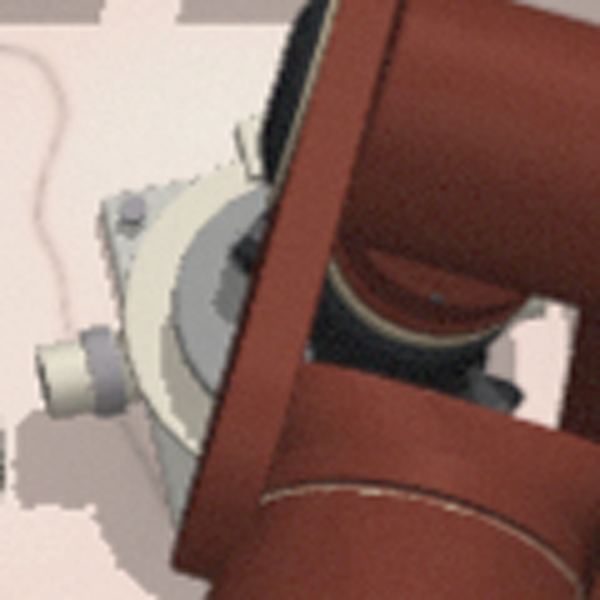

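The side view shows the shut fingertips at about (460,240) in the crop, above and on the robot side of the bar. The top view is blocked by the arm. I'll descend beside the bar.

```bash
python3 -m creep '[{"hand":0,"translation":[0.1,-0.1,2],"delta_rot":[0,0,0]},{"hand":0,"translation":[0,0,1.5],"delta_rot":[0,0,0]},{"hand":0,"translation":[0,0,0.8],"delta_rot":[0,0,0]},{"hand":0,"translation":[0,0,0.5],"delta_rot":[0,0,0]},{"hand":0,"translation":[0,0,0],"delta_rot":[0,0,0]},{"hand":0,"translation":[0,0,0],"delta_rot":[0,0,0]}]'
python3 where.py 0.5472 -0.0114 0.0955
```

```text
t: 3.82
tool_pos: [0.5495, -0.0114, 0.1038]
tool_rot: [-3.026, 0.846, -0.001]
contact_force: [0.5, -0.8, -0.3]
opening: -0.0002
t 3.83 pos [ 0.5495 -0.0114  0.1038] yaw -31.2 tilt z [ 0.001 -0.    -1.   ] F [ 0.5 -0.8 -0.3] T [-0.06  0.03  0.01] open -0.0002 q6 1.96
to goal, tool cm [-0.2   0.12  0.83]
```

```bash
python3 -m creep '[{"hand":0,"translation":[0,0.1,0.4],"delta_rot":[0,0,0]},{"hand":0,"translation":[0,0,0.4],"delta_rot":[0,0,0]},{"hand":0,"translation":[0,0,0],"delta_rot":[0,0,0]},{"hand":0,"translation":[0.3,0,0],"delta_rot":[0,0,0]},{"hand":0,"translation":[0.3,0,0],"delta_rot":[0,0,0]},{"hand":0,"translation":[0,0,0],"delta_rot":[0,0,0]}]'
python3 where.py 0.5575 -0.0176 0.0955
python3 -m creep '[{"hand":0,"translation":[0.2,0,0],"delta_rot":[0,0,0]},{"hand":0,"translation":[0,0,0],"delta_rot":[0,0,0]}]'
python3 -m creep '[{"hand":0,"translation":[0.2,0,0],"delta_rot":[0,0,0]},{"hand":0,"translation":[0,0,0],"delta_rot":[0,0,0]}]'
python3 where.py 0.5575 -0.0176 0.0955
```

```text
t: 4.58
tool_pos: [0.5541, -0.0155, 0.0955]
tool_rot: [-3.026, 0.846, -0.001]
contact_force: [-0.2, -0.5, -0.2]
opening: -0.0001
t 4.58 pos [ 0.5541 -0.0155  0.0955] yaw -31.2 tilt z [ 0. -0. -1.] F [-0.2 -0.5 -0.2] T [0.01 0.03 0.01] open -0.0001 q6 1.95
to goal, tool cm [0.4 0.  0. ]
t: 4.82
tool_pos: [0.5556, -0.0165, 0.0954]
tool_rot: [3.026, -0.846, 0.0]
contact_force: [-0.1, 1.0, 0.1]
opening: -0.0001
t: 5.08
tool_pos: [0.5573, -0.0175, 0.0953]
tool_rot: [3.026, -0.846, 0.0]
contact_force: [0.2, -0.1, -0.5]
opening: 0.0002
t 5.08 pos [ 0.5573 -0.0175  0.0953] yaw -31.2 tilt z [ 0. -0. -1.] F [ 0.2 -0.1 -0.5] T [ 0.04 -0.04  0.01] open 0.0002 q6 1.95
to goal, tool cm [ 0.03 -0.   -0.02]
```

```bash
python3 -m creep '[{"hand":0,"translation":[0.5,0.22,0],"delta_rot":[0,0,-8]},{"hand":0,"translation":[0.5,0.22,0],"delta_rot":[0,0,-8]},{"hand":0,"translation":[0.5,0.22,0],"delta_rot":[0,0,-8]},{"hand":0,"translation":[0.5,0.22,0],"delta_rot":[0,0,-8]},{"hand":0,"translation":[0.5,0.22,0],"delta_rot":[0,0,-8]},{"hand":0,"translation":[0.5,0.22,0],"delta_rot":[0,0,-8]},{"hand":0,"translation":[0,0,0],"delta_rot":[0,0,0]},{"hand":0,"translation":[0,0,0],"delta_rot":[0,0,0]}]'
cat > arc.py <<'E'
from where import *
o,M=st(); c=np.array([.591,.003,0]); v=M.T@(o['tool_pos']-c)
print('axis->tcp in tool mm',(v*1000).round(1),'arm dir deg (if flush)',round(np.degrees(np.arctan2(M[1,0],M[0,0]))-90,1))
E
python3 where.py; python3 arc.py
python3 - <<'E'
from h import *
for n in("top","side"):
    p,d=ctrl.get_image(n); crop(p,*((310,120,430,240,5) if n=='top' else (270,120,400,220,6)),f'pics/{n}2.png',1.6)
E
```

```text
t: 6.08
tool_pos: [0.583, -0.0356, 0.0951]
tool_rot: [-3.108, -0.455, 0.001]
contact_force: [-0.9, -1.3, -0.8]
opening: -0.0002
t 6.08 pos [ 0.583  -0.0356  0.0951] yaw 16.7 tilt z [-0.  0. -1.] F [-0.9 -1.3 -0.8] T [-0.17  0.14 -0.01] open -0.0002 q6 1.09
axis->tcp in tool mm [-18.8  34.7 -95.1] arm dir deg (if flush) -73.3
```

View pics/side2.png

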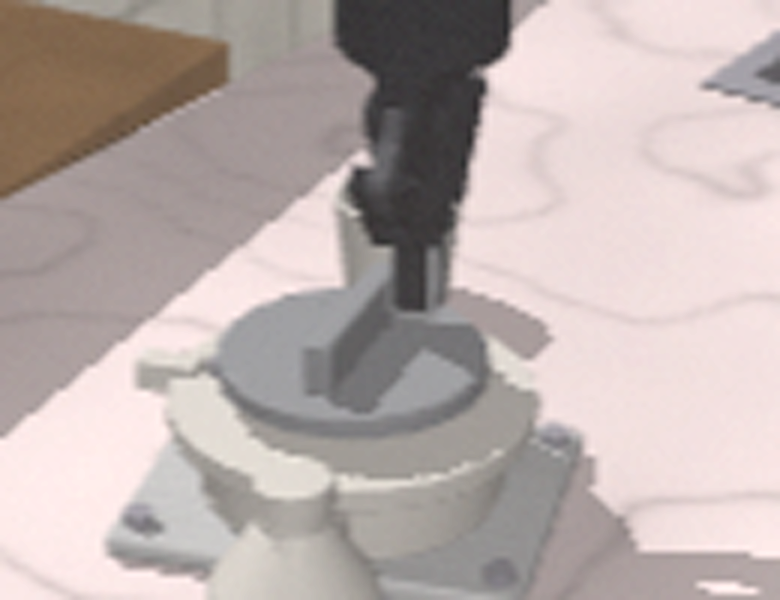

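View pics/top2.png

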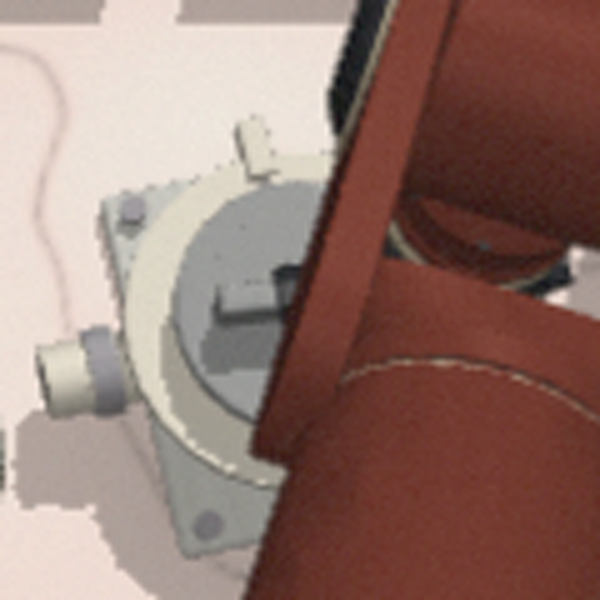

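The bar has turned with the finger to about -73°, and it still lies against the fingertip. I'll continue the arc.

```bash
python3 -m creep '[{"hand":0,"translation":[0.5,0.22,0],"delta_rot":[0,0,-8]},{"hand":0,"translation":[0.5,0.22,0],"delta_rot":[0,0,-8]},{"hand":0,"translation":[0.5,0.22,0],"delta_rot":[0,0,-8]},{"hand":0,"translation":[0.5,0.22,0],"delta_rot":[0,0,-8]},{"hand":0,"translation":[0.5,0.22,0],"delta_rot":[0,0,-8]},{"hand":0,"translation":[0.5,0.22,0],"delta_rot":[0,0,-8]},{"hand":0,"translation":[0,0,0],"delta_rot":[0,0,0]},{"hand":0,"translation":[0,0,0],"delta_rot":[0,0,0]}]'
python3 where.py; python3 arc.py
python3 - <<'E'
from h import *
for n in("side",):
    p,d=ctrl.get_image(n); crop(p,*((310,120,430,240,5) if n=='top' else (270,120,400,220,6)),f'pics/{n}3.png',1.6)
E
```

```text
t: 7.18
tool_pos: [0.6143, -0.0285, 0.0953]
tool_rot: [2.655, 1.679, 0.0]
contact_force: [0.6, -1.7, -0.7]
opening: 0.0001
t 7.17 pos [ 0.6143 -0.0285  0.0953] yaw 64.6 tilt z [ 0. -0. -1.] F [ 0.6 -1.7 -0.7] T [-0.31  0.02 -0.04] open 0.0001 q6 0.28
axis->tcp in tool mm [-18.5  34.6 -95.3] arm dir deg (if flush) -25.4
```

View pics/side3.png

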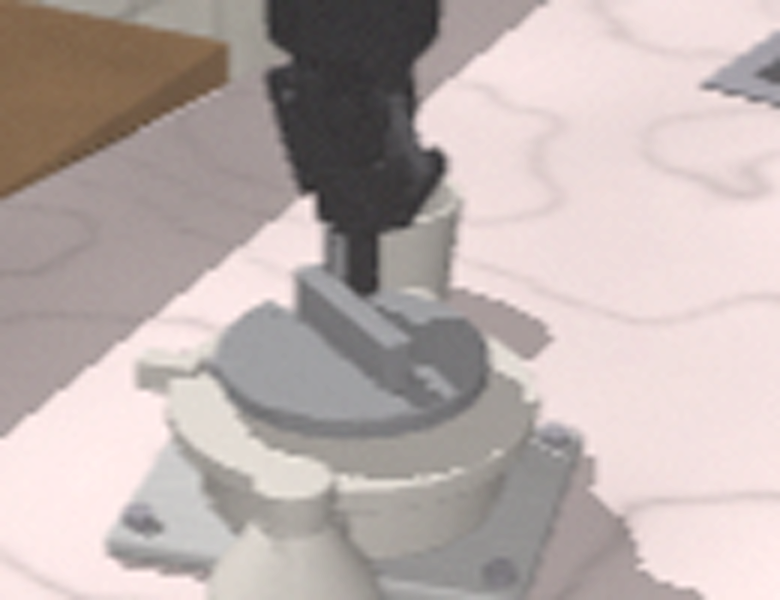

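The notch end of the bar is now at side crop (280,310), turning towards the ear at (170,370), with about 46° left. I'll do 40°, back off and measure.

```bash
python3 -m creep '[{"hand":0,"translation":[0.5,0.22,0],"delta_rot":[0,0,-8]},{"hand":0,"translation":[0.5,0.22,0],"delta_rot":[0,0,-8]},{"hand":0,"translation":[0.5,0.22,0],"delta_rot":[0,0,-8]},{"hand":0,"translation":[0.5,0.22,0],"delta_rot":[0,0,-8]},{"hand":0,"translation":[0.5,0.22,0],"delta_rot":[0,0,-8]},{"hand":0,"translation":[0,0,0],"delta_rot":[0,0,0]},{"hand":0,"translation":[0,0,0],"delta_rot":[0,0,0]}]'
python3 where.py; python3 arc.py
python3 - <<'E'
from h import *
for n in("side","top"):
    p,d=ctrl.get_image(n);np.savez(f"{n}4.npz",p=p,d=d); crop(p,*((310,120,430,240,5) if n=='top' else (270,120,400,220,6)),f'pics/{n}4.png',1.6)
E
```

```text
t: 8.1
tool_pos: [0.6288, -0.0059, 0.0954]
tool_rot: [-1.921, -2.486, -0.001]
contact_force: [-0.5, -1.5, 0.2]
opening: -0.0002
t 8.1 pos [ 0.6288 -0.0059  0.0954] yaw 104.6 tilt z [ 0.  0. -1.] F [-0.5 -1.5  0.2] T [-0.19  0.07  0.02] open -0.0002 q6 -0.38
axis->tcp in tool mm [-18.1  34.3 -95.4] arm dir deg (if flush) 14.6
```

View pics/side4.png

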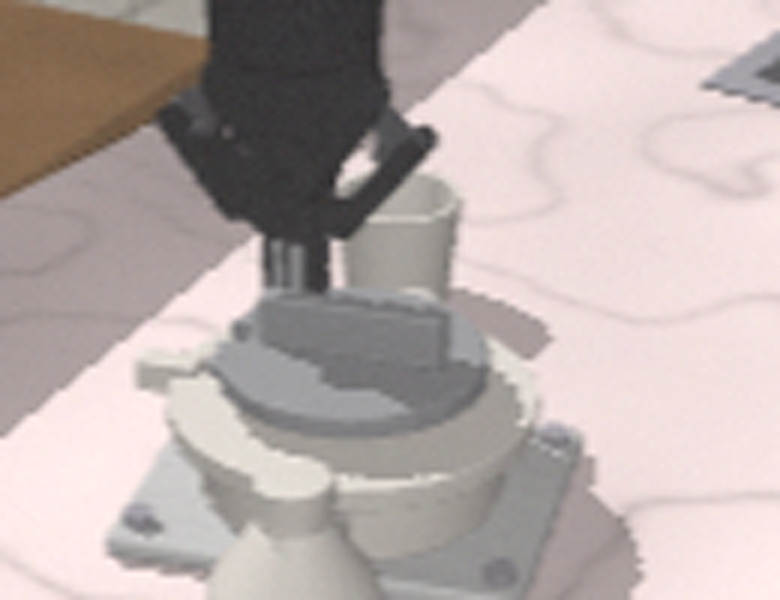

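View pics/top4.png

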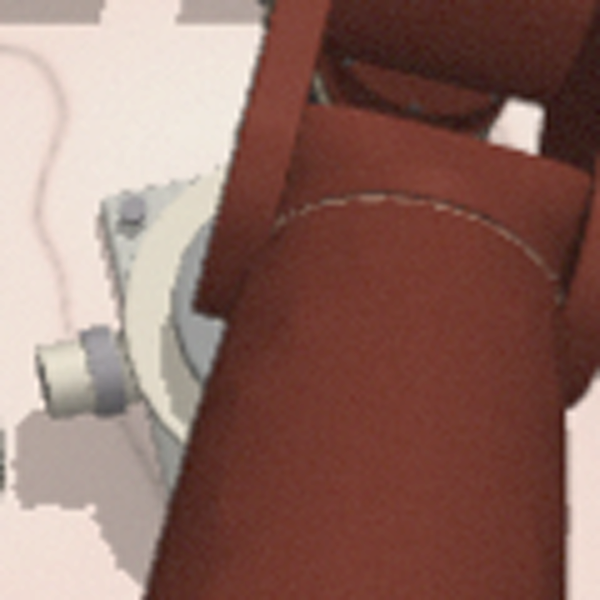

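```bash
python3 -m creep '[{"hand":0,"translation":[0.19,0.08,0],"delta_rot":[0,0,-3]},{"hand":0,"translation":[0.19,0.08,0],"delta_rot":[0,0,-3]},{"hand":0,"translation":[0,0,0],"delta_rot":[0,0,0]},{"hand":0,"translation":[0,0,0],"delta_rot":[0,0,0]}]'
python3 where.py; python3 arc.py
python3 -m creep '[{"hand":0,"translation":[-0.8,0,0],"delta_rot":[0,0,0]},{"hand":0,"translation":[-0.8,0,0],"delta_rot":[0,0,0]},{"hand":0,"translation":[0,0,-4],"delta_rot":[0,0,0]},{"hand":0,"translation":[0,0,-5],"delta_rot":[0,0,0]},{"hand":0,"translation":[-6,0,0],"delta_rot":[0,0,0]},{"hand":0,"translation":[-6,0,0],"delta_rot":[0,0,0]},{"hand":0,"translation":[-6,0,0],"delta_rot":[0,0,0]},{"hand":0,"translation":[-6,0,0],"delta_rot":[0,0,0]}]'
python3 -m creep '[{"hand":0,"translation":[0,0,0],"delta_rot":[0,0,0]}]'
python3 - <<'E'
from ov import *
c=np.array([.5910,.0029]); th=np.radians(20.6)
pin=c+.062*np.array([np.cos(th),np.sin(th)])
it=[(circ(c,.061,.081),(255,0,0)),(circ(pin,.006,.0675),(0,0,255)),
 (loc(c,th,[(-.043,-.007,.105),(.043,-.007,.105),(.043,.007,.105),(-.043,.007,.105)]),(0,255,255))]
for n in("side","top"):
    p,d=ctrl.get_image(n);np.savez(f"{n}5.npz",p=p,d=d); overlay(n,p,f'pics/{n}5.png',(310,130,430,240) if n=='top' else (280,140,380,220),6,it if n=='top' else [])
crop(p,345,140,405,190,12,'pics/t5c.png',1.6)
v,u=np.mgrid[130:240,310:430]; uv=np.c_[u.ravel(),v.ravel()]
P=depthpts('top',uv,d[uv[:,1],uv[:,0]])
m=(P[:,2]>.098)&(P[:,2]<.11)&(np.hypot(P[:,0]-.591,P[:,1]-.003)<.05);Q=P[m]
print(m.sum(),Q.mean(0).round(4),cv2.minAreaRect(Q[:,:2].astype(np.float32)))
w,V=np.linalg.eigh(np.cov(Q[:,:2].T));print('pca',np.degrees(np.arctan2(V[1,1],V[0,1])))
E
python3 where.py
```

```text
t: 8.7
tool_pos: [0.6294, -0.0022, 0.0954]
tool_rot: [1.786, 2.584, -0.0]
contact_force: [0.5, -2.9, -0.2]
opening: -0.0
t 8.7 pos [ 0.6294 -0.0022  0.0954] yaw 110.7 tilt z [ 0. -0. -1.] F [ 0.5 -2.9 -0.2] T [-0.46 -0.02  0.03] open -0.0 q6 -0.48
axis->tcp in tool mm [-18.5  34.1 -95.4] arm dir deg (if flush) 20.7
t: 9.7
tool_pos: [0.7208, -0.2434, 0.1854]
tool_rot: [1.785, 2.585, 0.001]
contact_force: [0.1, -0.1, -0.7]
opening: 0.0
t: 9.82
tool_pos: [0.7204, -0.246, 0.1842]
tool_rot: [-1.791, -2.581, 0.0]
contact_force: [-0.4, 0.6, 0.4]
opening: -0.0002
233 [0.5899 0.0033 0.1046] ((0.5908669233322144, 0.00315980426967144), (0.08529098331928253, 0.014522243291139603), 24.983707427978516)
pca -155.67238204789535
t 9.93 pos [ 0.72   -0.2419  0.1847] yaw 110.7 tilt z [-0.001  0.001 -1.   ] F [ 0.4  0.5 -1.3] T [-0.03  0.03 -0.04] open 0.0002 q6 -0.78
```

View pics/top5.png

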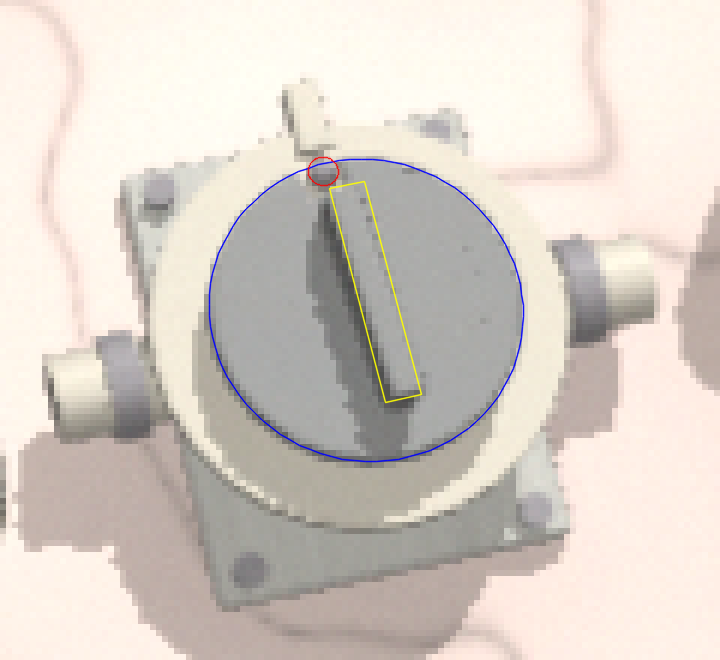

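View pics/t5c.png

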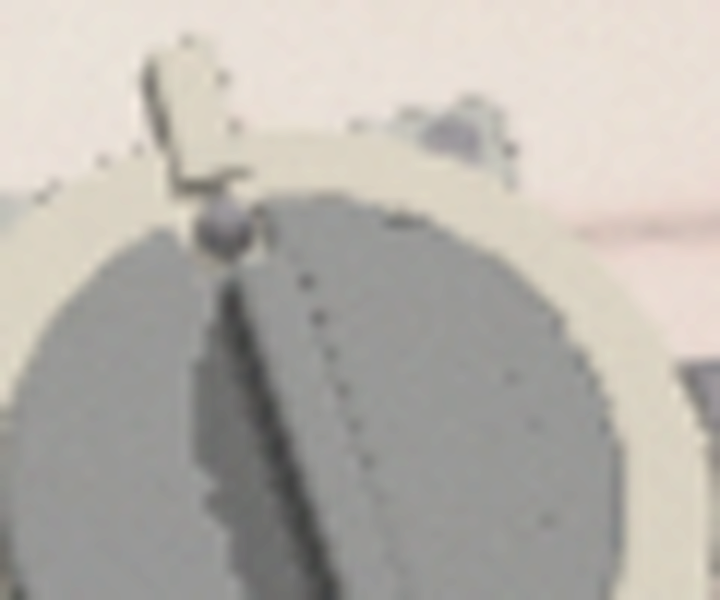

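View pics/side5.png

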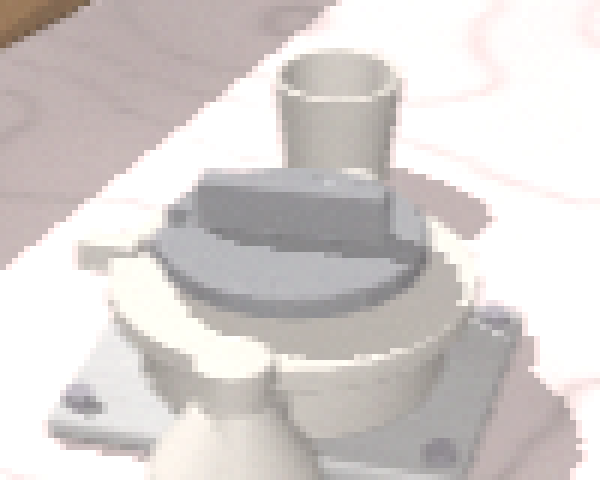

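```bash
python3 - <<'E'
from ov import *
c=np.array([.591,.003])
t=np.load('top5.npz');p,d=t['p'],t['d']
def ang(X): X=np.atleast_2d(X)[:,:2]-c; return np.degrees(np.arctan2(X[:,1],X[:,0])).round(2),np.hypot(*X.T).round(4)
for z in(.064,.0675): print('pin',z,ang(atz('top',[(363.3,158.5)],z)))
# bar: side lines from depth-labelled mask
for k in ('top0.npz','top5.npz'):
    d=np.load(k)['d']
    v,u=np.mgrid[130:240,310:430]; uv=np.c_[u.ravel(),v.ravel()]
    P=depthpts('top',uv,d[uv[:,1],uv[:,0]])
    m=(P[:,2]>.1)&(P[:,2]<.11)&(np.hypot(*(P[:,:2]-c).T)<.05);Q=P[m]
    w,V=np.linalg.eigh(np.cov(Q[:,:2].T));a=np.degrees(np.arctan2(V[1,1],V[0,1]))
    r,_=cv2.projectPoints(np.zeros((1,3)),np.zeros(3),np.zeros(3),np.eye(3),None),0
    print(k,m.sum(),'pca',a,'rect',cv2.minAreaRect(Q[:,:2].astype(np.float32)), 'mean',Q.mean(0))
    e=(P[:,2]>.0615)&(P[:,2]<.067)&(np.hypot(*(P[:,:2]-c).T)>.07)&(np.hypot(*(P[:,:2]-c).T)<.104)
    print('ear',e.sum(),ang(P[e].mean(0)),cv2.minAreaRect(P[e][:,:2].astype(np.float32)) if e.sum()>3 else 0)
    e=(P[:,2]>.005)&(P[:,2]<.02)&(np.hypot(*(P[:,:2]-c).T)<.125)
    print('foot',e.sum(),cv2.minAreaRect(P[e][:,:2].astype(np.float32)))
    n=(P[:,2]<.07)&(np.hypot(*(P[:,:2]-c).T)<.058)
    print('notch',n.sum(), [ (uv[i].tolist(),P[i].round(3).tolist()) for i in np.where(n)[0]][:25])
E
```

```text
pin 0.064 (array([20.16]), array([0.0618]))
pin 0.0675 (array([20.82]), array([0.0607]))
top0.npz 230 pca 59.655591102173986 rect ((0.5907981395721436, 0.003058120608329773), (0.08498276770114899, 0.014305801130831242), 58.83045196533203) mean [0.5900989  0.00315136 0.10475218]
ear 315 (array([46.67]), array([0.0141])) ((0.5902442932128906, 0.0037339776754379272), (0.16447953879833221, 0.16348376870155334), 60.978939056396484)
foot 936 ((0.5898920297622681, 0.024547740817070007), (0.23085099458694458, 0.2085685431957245), 28.163740158081055)
notch 24 [([388, 192], [0.576, -0.044, 0.06]), ([389, 192], [0.574, -0.045, 0.069]), ([388, 193], [0.573, -0.044, 0.06]), ([389, 193], [0.574, -0.046, 0.059]), ([390, 193], [0.574, -0.049, 0.058]), ([387, 194], [0.57, -0.041, 0.063]), ([388, 194], [0.571, -0.044, 0.06]), ([389, 194], [0.571, -0.046, 0.061]), ([391, 194], [0.571, -0.051, 0.061]), ([386, 195], [0.567, -0.039, 0.061]), ([387, 195], [0.568, -0.042, 0.06]), ([388, 195], [0.568, -0.044, 0.061]), ([389, 195], [0.568, -0.046, 0.061]), ([390, 195], [0.569, -0.049, 0.059]), ([386, 196], [0
[... 566 characters left out ...]
[42.5]), array([0.0135])) ((0.5921471118927002, 0.0031844377517700195), (0.16085274517536163, 0.1607210636138916), 60.454612731933594)
foot 925 ((0.5849301815032959, 0.019149526953697205), (0.18968325853347778, 0.1850062608718872), 20.240976333618164)
notch 12 [([362, 160], [0.643, 0.027, 0.068]), ([363, 160], [0.644, 0.025, 0.067]), ([364, 160], [0.644, 0.022, 0.067]), ([365, 160], [0.646, 0.02, 0.063]), ([362, 161], [0.643, 0.026, 0.062]), ([363, 161], [0.643, 0.024, 0.064]), ([364, 161], [0.645, 0.021, 0.059]), ([365, 161], [0.645, 0.019, 0.06]), ([361, 162], [0.641, 0.028, 0.06]), ([362, 162], [0.64, 0.026, 0.063]), ([363, 162], [0.641, 0.024, 0.06]), ([358, 204], [0.537, 0.023, 0.059])]
```

```bash
cat > fit.py <<'E'
from ov import *
from scipy.optimize import minimize
def fitbar(d,zt=.105,lo=.1,hi=.11,a0=0):
    v,u=np.mgrid[130:240,310:430]; uv=np.c_[u.ravel(),v.ravel()]
    P=depthpts('top',uv,d[uv[:,1],uv[:,0]])
    m=((P[:,2]>lo)&(P[:,2]<hi)&(np.hypot(P[:,0]-.591,P[:,1]-.003)<.05))
    X=atz('top',uv,zt)[:,:2]
    def cost(q):
        a=np.radians(q[2]); R=np.array([[np.cos(a),np.sin(a)],[-np.sin(a),np.cos(a)]])
        L=np.abs((X-[.591+q[0]/1000,.003+q[1]/1000])@R.T)
        s=1/(1+np.exp(np.clip(np.maximum(L[:,0]-.043,L[:,1]-.007)/.0006,-50,50)))
        return ((s-m)**2).sum()
    r=min((minimize(cost,[0,0,a],method='Nelder-Mead',options=dict(initial_simplex=[[0,0,a],[2,0,a],[0,2,a],[0,0,a+3]])) for a in a0+np.arange(-4,5,2.)),key=lambda r:r.fun)
    return r.x,r.fun
E
python3 - <<'E'
from fit import *
print(fitbar(np.load('top0.npz')['d'],a0=59))
print(fitbar(np.load('top5.npz')['d'],a0=23))
p=np.load('top5.npz')['p'];c=np.array([.591,.003]);it=[]
for a,col in((20.6,(0,255,0)),(24.2,(0,0,255))):
    th=np.radians(a)
    it.append((loc(c,th,[(.0603,-.0095,.081),(.049,-.0095,.081),(.049,.0095,.081),(.0603,.0095,.081)]),col))
    it.append((loc(c,th,[(-.043,-.007,.105),(.043,-.007,.105),(.043,.007,.105),(-.043,.007,.105)]),col))
overlay('top',p,'pics/t5o.png',(345,145,395,205),12,it)
E
```

```text
(array([-0.84066574,  0.37246945, 59.68220882]), np.float64(10.647026733155487))
(array([-0.78285578,  0.33246261, 24.19879169]), np.float64(10.38160749639285))
```

View pics/t5o.png

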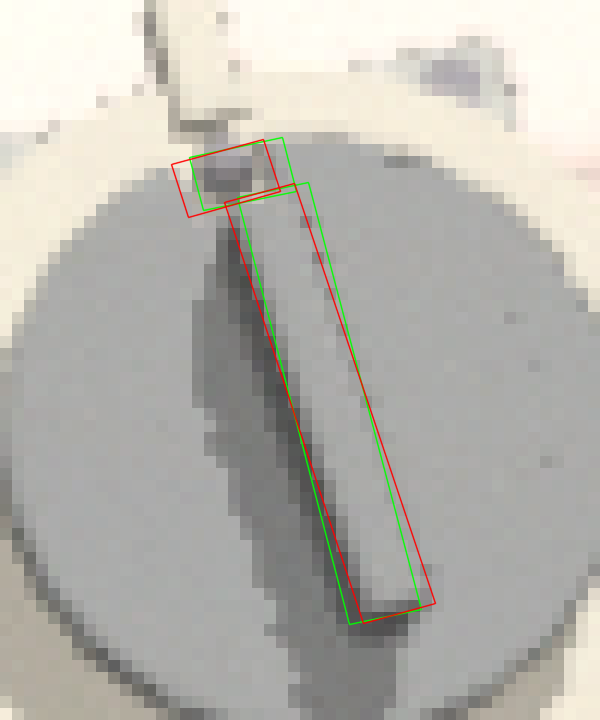

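The pin shows at about (363,158), in the notch mouth. The bar fit gives 24.2° against about 20.5° for the pin, so the cover has overshot by about 3.7°, close to the edge of the notch clearance. I'll bring the fingertip to the other side of the bar and push it back.

```bash
python3 where.py .6122 .0431 .185
```

```text
t 9.93 pos [ 0.72   -0.2419  0.1847] yaw 110.7 tilt z [-0.001  0.001 -1.   ] F [ 0.4  0.5 -1.3] T [-0.03  0.03 -0.04] open 0.0002 q6 -0.78
to goal, tool cm [ 3.047e+01 -2.000e-02  1.000e-02]
```

```bash
python3 -m creep '[{"hand":0,"translation":[5.1,0,0],"delta_rot":[0,0,0]},{"hand":0,"translation":[5.1,0,0],"delta_rot":[0,0,0]},{"hand":0,"translation":[5.1,0,0],"delta_rot":[0,0,0]},{"hand":0,"translation":[5.1,0,0],"delta_rot":[0,0,0]},{"hand":0,"translation":[5.1,0,0],"delta_rot":[0,0,0]},{"hand":0,"translation":[5,0,0],"delta_rot":[0,0,0]},{"hand":0,"translation":[0,0,0],"delta_rot":[0,0,0]},{"hand":0,"translation":[0,0,0],"delta_rot":[0,0,0]}]'
python3 where.py .6122 .0431 .0955
```

```text
t: 10.92
tool_pos: [0.6117, 0.0446, 0.1857]
tool_rot: [1.782, 2.586, 0.0]
contact_force: [-0.1, -0.3, -0.5]
opening: -0.0002
t 10.93 pos [0.6117 0.0446 0.1857] yaw 110.9 tilt z [ 0.001 -0.    -1.   ] F [-0.1 -0.3 -0.5] T [-0.04 -0.01  0.05] open -0.0002 q6 -0.41
to goal, tool cm [-0.15 -0.01  9.02]
```

```bash
python3 -m creep '[{"hand":0,"translation":[0,0,3],"delta_rot":[0,0,0]},{"hand":0,"translation":[0,0,3],"delta_rot":[0,0,0]},{"hand":0,"translation":[0,0,2],"delta_rot":[0,0,0]},{"hand":0,"translation":[0,0,1],"delta_rot":[0,0,0.2]},{"hand":0,"translation":[0,0,0],"delta_rot":[0,0,0]},{"hand":0,"translation":[-0.2,0,0],"delta_rot":[0,0,0]},{"hand":0,"translation":[-0.2,0,0],"delta_rot":[0,0,0]},{"hand":0,"translation":[0,0,0],"delta_rot":[0,0,0]}]'
python3 where.py; python3 arc.py
python3 -m creep '[{"hand":0,"translation":[-0.2,0,0],"delta_rot":[0,0,0]},{"hand":0,"translation":[0,0,0],"delta_rot":[0,0,0]},{"hand":0,"translation":[0,0,0],"delta_rot":[0,0,0]}]'; python3 arc.py
```

```text
t: 11.92
tool_pos: [0.6139, 0.04, 0.0961]
tool_rot: [1.789, 2.581, 0.001]
contact_force: [-0.4, -1.0, -0.4]
opening: 0.0001
t 11.93 pos [0.6139 0.04   0.0961] yaw 110.6 tilt z [ 0.001 -0.    -1.   ] F [-0.4 -1.  -0.4] T [-0.02  0.02  0.02] open 0.0001 q6 -0.41
axis->tcp in tool mm [ 26.5  34.5 -96.1] arm dir deg (if flush) 20.6
t: 12.3
tool_pos: [0.614, 0.0383, 0.0953]
tool_rot: [-1.789, -2.582, 0.0]
contact_force: [-0.5, -0.7, -0.1]
opening: 0.0003
axis->tcp in tool mm [ 24.9  34.  -95.3] arm dir deg (if flush) 20.6
```

```bash
for i in 1 2; do python3 -m creep '[{"hand":0,"translation":[-0.1,0,0],"delta_rot":[0,0,0]},{"hand":0,"translation":[0,0,0],"delta_rot":[0,0,0]},{"hand":0,"translation":[0,0,0],"delta_rot":[0,0,0]}]' | grep force; python3 arc.py; done
python3 - <<'E'
from h import *
p,d=ctrl.get_image('side'); crop(p,270,120,400,220,6,'pics/side6.png',1.6)
E
```

```text
contact_force: [0.5, 0.5, 0.3]
axis->tcp in tool mm [ 23.9  34.  -95.3] arm dir deg (if flush) 20.6
contact_force: [-1.3, -0.2, 0.9]
axis->tcp in tool mm [ 22.9  34.  -95.3] arm dir deg (if flush) 20.6
```

View pics/side6.png

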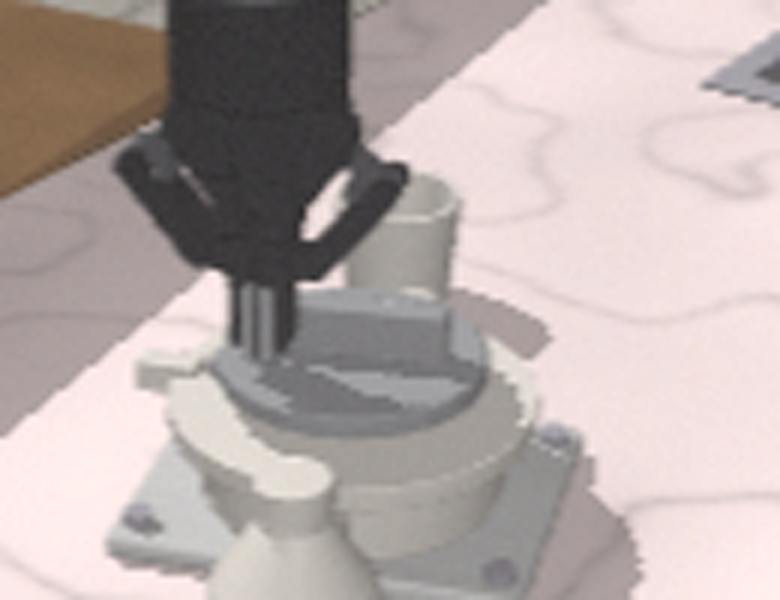

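The fingertip, at about (262,345) in the crop, is beside the bar on its camera side, and there is no contact yet. I'll carry on in 1 mm steps.

```bash
for i in 1 2 3; do python3 -m creep '[{"hand":0,"translation":[-0.1,0,0],"delta_rot":[0,0,0]},{"hand":0,"translation":[0,0,0],"delta_rot":[0,0,0]},{"hand":0,"translation":[0,0,0],"delta_rot":[0,0,0]}]' | grep force; python3 where.py|grep -o "T .*"; python3 arc.py; done
```

```text
contact_force: [0.5, -0.5, 0.6]
T [-0.    0.01 -0.02] open 0.0002 q6 -0.42
axis->tcp in tool mm [ 21.9  34.  -95.3] arm dir deg (if flush) 20.6
contact_force: [0.3, -0.1, 0.3]
T [-0.02  0.04 -0.01] open -0.0001 q6 -0.42
axis->tcp in tool mm [ 20.9  34.  -95.3] arm dir deg (if flush) 20.6
contact_force: [0.0, -0.2, -0.2]
T [-0.02 -0.01  0.02] open 0.0 q6 -0.43
axis->tcp in tool mm [ 19.9  34.  -95.3] arm dir deg (if flush) 20.6
```

```bash
for i in 1 2; do python3 -m creep '[{"hand":0,"translation":[-0.1,0,0],"delta_rot":[0,0,0]},{"hand":0,"translation":[0,0,0],"delta_rot":[0,0,0]},{"hand":0,"translation":[0,0,0],"delta_rot":[0,0,0]}]' | grep force; python3 where.py|grep -o "T .*"; python3 arc.py; done
python3 - <<'E'
from h import *
p,d=ctrl.get_image('side'); crop(p,300,150,360,200,12,'pics/side7.png',1.6)
E
```

```text
contact_force: [0.6, -0.5, 0.5]
T [-0.01 -0.03 -0.01] open -0.0001 q6 -0.43
axis->tcp in tool mm [ 18.9  34.  -95.3] arm dir deg (if flush) 20.6
contact_force: [-1.6, 0.8, -0.1]
T [0.12 0.06 0.01] open 0.0002 q6 -0.43
axis->tcp in tool mm [ 18.1  34.  -95.3] arm dir deg (if flush) 20.6
```

View pics/side7.png

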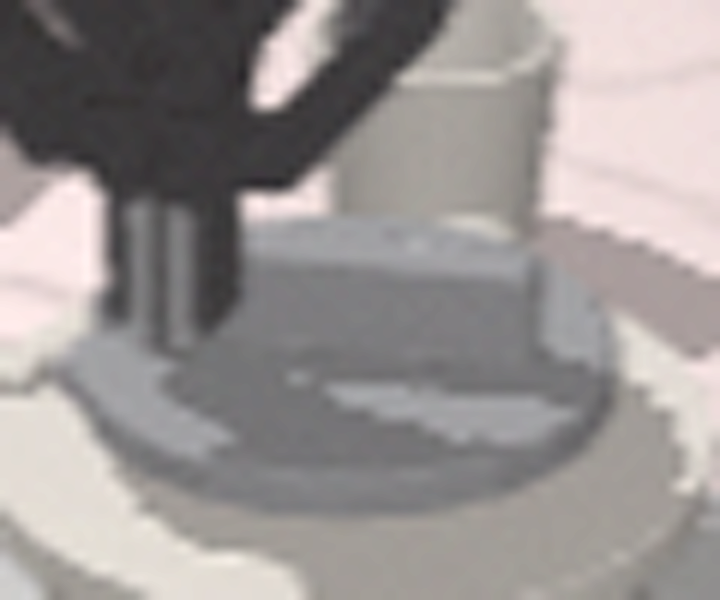

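Contact starts at about 18.3 mm (moment 0.12 N m). I'll push about 2.4 mm more, then back off and measure.

```bash
python3 -m creep '[{"hand":0,"translation":[-0.12,0,0],"delta_rot":[0,0,0]},{"hand":0,"translation":[-0.12,0,0],"delta_rot":[0,0,0]},{"hand":0,"translation":[0,0,0],"delta_rot":[0,0,0]},{"hand":0,"translation":[0,0,0],"delta_rot":[0,0,0]}]' | grep force; python3 arc.py
python3 -m creep '[{"hand":0,"translation":[0.8,0,0],"delta_rot":[0,0,0]},{"hand":0,"translation":[0.8,0,0],"delta_rot":[0,0,0]},{"hand":0,"translation":[0,0,-4],"delta_rot":[0,0,0]},{"hand":0,"translation":[0,0,-5],"delta_rot":[0,0,0]},{"hand":0,"translation":[-6,0,0],"delta_rot":[0,0,0]},{"hand":0,"translation":[-6,0,0],"delta_rot":[0,0,0]},{"hand":0,"translation":[-6,0,0],"delta_rot":[0,0,0]},{"hand":0,"translation":[-6,0,0],"delta_rot":[0,0,0]}]'
python3 -m creep '[{"hand":0,"translation":[-6,0,0],"delta_rot":[0,0,0]},{"hand":0,"translation":[0,0,0],"delta_rot":[0,0,0]}]'
python3 - <<'E'
from fit import *
p,d=ctrl.get_image('top'); np.savez('top8.npz',p=p,d=d)
print(fitbar(d,a0=21)); c=np.array([.591,.003]);th=np.radians(20.6)
crop(p,345,140,405,190,12,'pics/t8.png',1.6)
E
```

```text
contact_force: [0.2, 2.9, 0.1]
axis->tcp in tool mm [ 15.6  34.2 -95.4] arm dir deg (if flush) 20.6
t: 16.52
tool_pos: [0.6964, -0.1817, 0.1853]
tool_rot: [-1.789, -2.583, 0.001]
contact_force: [0.9, 0.0, 0.7]
opening: -0.0001
t: 16.77
tool_pos: [0.7171, -0.2405, 0.1841]
tool_rot: [-1.795, -2.578, 0.002]
contact_force: [0.3, 0.6, 0.0]
opening: 0.0001
(array([-0.93230213,  0.29291203, 20.94688329]), np.float64(10.254116913217029))
```

View pics/t8.png

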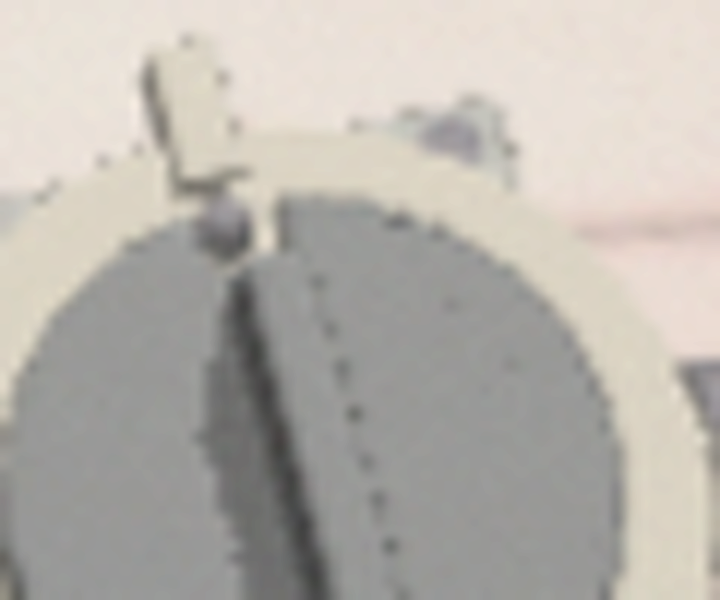

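```bash
python3 - <<'E'
from ov import *
p=np.load('top8.npz')['p'];c=np.array([.591,.003]);th=np.radians(20.9)
pin=c+.062*np.array([np.cos(np.radians(20.6)),np.sin(np.radians(20.6))])
nt=lambda z:loc(c,th,[(.0603,-.0095,z),(.049,-.0095,z),(.049,.0095,z),(.0603,.0095,z)])
overlay('top',p,'pics/t8o.png',(345,142,390,172),16,[(nt(.081),(0,255,0)),(nt(.071),(0,255,255)),(circ(pin,.006,.0655),(0,0,255)),(circ(pin,.006,.06),(255,0,255)),(circ(c,.061,.081),(255,0,0)),
(loc(c,np.radians(20.6),[(.070,-.007,.064),(.102,-.007,.064),(.102,.007,.064),(.070,.007,.064)]),(255,128,0))])
E
```

```text
(no output)
```

View pics/t8o.png

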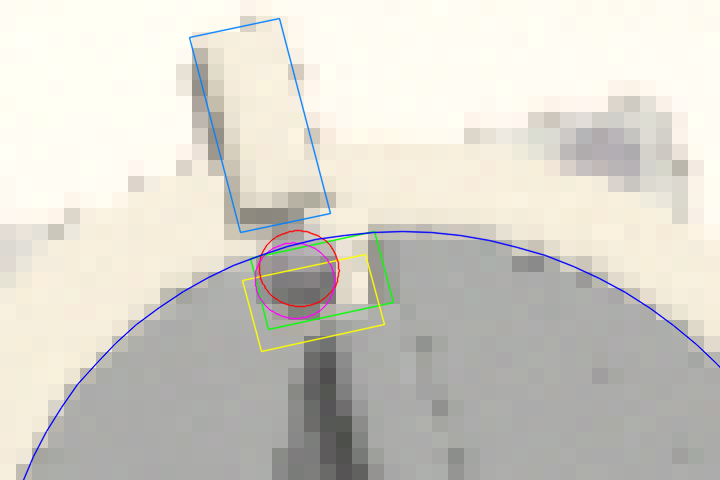

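The overlay shows the pin, at (258–335) in the crop, sitting inside the notch model at 20.9°, centred within about 1 mm. Next I'll press on the middle of the bar. The contacts put the axis at about (0.592, 0.001) in robot coordinates.

```bash
python3 where.py .592 .0007 .185
```

```text
t 16.82 pos [ 0.7169 -0.2381  0.1843] yaw 110.4 tilt z [-0.001  0.    -1.   ] F [-0.3  0.1  0.4] T [0.02 0.03 0.  ] open -0.0001 q6 -0.78
to goal, tool cm [26.73 -3.37 -0.04]
```

```bash
python3 -m creep '[{"hand":0,"translation":[5,-0.6,0],"delta_rot":[0,0,0]},{"hand":0,"translation":[5,-0.6,0],"delta_rot":[0,0,0]},{"hand":0,"translation":[5,-0.6,0],"delta_rot":[0,0,0]},{"hand":0,"translation":[5,-0.6,0],"delta_rot":[0,0,0]},{"hand":0,"translation":[5,-0.6,0],"delta_rot":[0,0,0]},{"hand":0,"translation":[1.7,-0.37,0],"delta_rot":[0,0,0]},{"hand":0,"translation":[0,0,0],"delta_rot":[0,0,0]},{"hand":0,"translation":[0,0,0],"delta_rot":[0,0,0]}]'
python3 where.py .592 .0007 .120
```

```text
t: 17.82
tool_pos: [0.5922, 0.0011, 0.1855]
tool_rot: [1.789, 2.581, -0.0]
contact_force: [-0.9, 0.6, 0.0]
opening: 0.0002
t 17.82 pos [0.5922 0.0011 0.1855] yaw 110.5 tilt z [ 0.001 -0.001 -1.   ] F [-0.9  0.6  0. ] T [-0.01  0.01 -0.04] open 0.0002 q6 -0.48
to goal, tool cm [-0.02 -0.04  6.55]
```

```bash
python3 -m creep '[{"hand":0,"translation":[0,0,2.5],"delta_rot":[0,0,0]},{"hand":0,"translation":[0,0,2],"delta_rot":[0,0,0]},{"hand":0,"translation":[0,0,1.2],"delta_rot":[0,0,0]},{"hand":0,"translation":[0,0,0.8],"delta_rot":[0,0,0]},{"hand":0,"translation":[0,0,0],"delta_rot":[0,0,0]},{"hand":0,"translation":[0,0,0],"delta_rot":[0,0,0]}]'
for i in 1 2 3 4; do python3 -m creep '[{"hand":0,"translation":[0,0,0.2],"delta_rot":[0,0,0]},{"hand":0,"translation":[0,0,0],"delta_rot":[0,0,0]}]' | grep -E "force|pos"; done
```

```text
t: 18.58
tool_pos: [0.5924, 0.0016, 0.1212]
tool_rot: [1.788, 2.581, 0.001]
contact_force: [-0.3, 0.2, 0.9]
opening: -0.0001
tool_pos: [0.5919, 0.0017, 0.1186]
contact_force: [-0.7, 0.8, 0.0]
tool_pos: [0.5916, 0.0017, 0.1161]
contact_force: [-0.1, -0.4, 0.3]
tool_pos: [0.5916, 0.0017, 0.114]
contact_force: [1.3, -0.1, 0.7]
tool_pos: [0.5921, 0.0017, 0.1128]
contact_force: [-0.8, -0.2, 2.7]
```

```bash
for i in 1 2 3; do python3 -m creep '[{"hand":0,"translation":[0,0,0.15],"delta_rot":[0,0,0]},{"hand":0,"translation":[0,0,0],"delta_rot":[0,0,0]}]' | grep -E "force|pos"; done
```

```text
tool_pos: [0.5922, 0.0017, 0.1118]
contact_force: [-1.6, 0.2, 4.7]
tool_pos: [0.5922, 0.0017, 0.1104]
contact_force: [-2.1, 0.1, 5.9]
tool_pos: [0.5922, 0.0017, 0.1089]
contact_force: [-2.1, 0.4, 5.7]
```

The cover is past the 2 mm pin stop at about 6 N, so the notch has taken the pin. I'll keep pressing to the stop.

```bash
for i in 1 2 3; do python3 -m creep '[{"hand":0,"translation":[0,0,0.2],"delta_rot":[0,0,0]},{"hand":0,"translation":[0,0,0],"delta_rot":[0,0,0]}]' | grep -E "force|pos"; done
for i in 1 2; do python3 -m creep '[{"hand":0,"translation":[0,0,0.1],"delta_rot":[0,0,0]},{"hand":0,"translation":[0,0,0],"delta_rot":[0,0,0]}]' | grep -E "force|pos"; done
```

```text
tool_pos: [0.5922, 0.0017, 0.1068]
contact_force: [-2.2, 1.1, 5.5]
tool_pos: [0.5922, 0.0017, 0.1048]
contact_force: [-2.3, 0.7, 6.3]
tool_pos: [0.5922, 0.0016, 0.1028]
contact_force: [-3.1, -0.1, 5.0]
tool_pos: [0.5922, 0.0017, 0.102]
contact_force: [-2.6, -0.6, 5.1]
tool_pos: [0.5924, 0.0016, 0.1019]
contact_force: [-4.9, 0.3, 10.0]
```

```bash
for i in 1 2 3; do python3 -m creep '[{"hand":0,"translation":[0,0,0.1],"delta_rot":[0,0,0]},{"hand":0,"translation":[0,0,0],"delta_rot":[0,0,0]}]' | grep -E "force|pos"; done
```

```text
tool_pos: [0.5925, 0.0016, 0.1018]
contact_force: [-6.6, 1.1, 15.2]
tool_pos: [0.5927, 0.0016, 0.1018]
contact_force: [-8.1, 1.2, 19.3]
tool_pos: [0.5929, 0.0016, 0.1017]
contact_force: [-9.9, -0.0, 22.0]
```

It has reached a firm stop: 22 N with no further travel, about 11 mm below first contact. I'll lift off, swing clear and check.

```bash
python3 -m creep '[{"hand":0,"translation":[0,0,-0.4],"delta_rot":[0,0,0]},{"hand":0,"translation":[0,0,-1],"delta_rot":[0,0,0]},{"hand":0,"translation":[0,0,-3],"delta_rot":[0,0,0]},{"hand":0,"translation":[0,0,-5],"delta_rot":[0,0,0]},{"hand":0,"translation":[-6,0,0],"delta_rot":[0,0,0]},{"hand":0,"translation":[-6,0,0],"delta_rot":[0,0,0]},{"hand":0,"translation":[-6,0,0],"delta_rot":[0,0,0]},{"hand":0,"translation":[-6,0,0],"delta_rot":[0,0,0]}]'
python3 -m creep '[{"hand":0,"translation":[-5,0,0],"delta_rot":[0,0,0]},{"hand":0,"translation":[0,0,0],"delta_rot":[0,0,0]},{"hand":0,"translation":[0,0,0],"delta_rot":[0,0,0]}]'
python3 - <<'E'
from fit import *
p,d=ctrl.get_image('top'); np.savez('top9.npz',p=p,d=d); s,ds=ctrl.get_image('side')
v,u=np.mgrid[130:240,310:430]; uv=np.c_[u.ravel(),v.ravel()]
P=depthpts('top',uv,d[uv[:,1],uv[:,0]]); r=np.hypot(P[:,0]-.591,P[:,1]-.003)
for lo,hi in((.066,.076),(.088,.1)):
    m=(P[:,2]>lo)&(P[:,2]<hi)&(r<.055); print(lo,m.sum(),np.median(P[m,2]))
print('over .1:',((P[:,2]>.1)&(r<.055)).sum(), fitbar(d,zt=.094,lo=.088,hi=.1,a0=21))
d0=np.load('top0.npz')['p']; 
cv2.imwrite('pics/t9full.png',p[:,:,::-1]); crop(p,320,135,420,215,7,'pics/t9.png',1.6); crop(s,280,140,380,220,7,'pics/s9.png',1.6)
E
python3 where.py
```

```text
t: 23.32
tool_pos: [0.6765, -0.2247, 0.1905]
tool_rot: [-1.789, -2.582, -0.0]
contact_force: [0.3, 0.7, 0.2]
opening: 0.0002
t: 23.7
tool_pos: [0.6933, -0.2695, 0.19]
tool_rot: [-1.789, -2.581, -0.0]
contact_force: [0.2, 0.0, -0.2]
opening: -0.0
0.066 1352 0.07034569968793764
0.088 229 0.09381579485500746
over .1: 0 (array([-0.57186488,  0.59837671, 21.1775953 ]), np.float64(9.49663131480416))
t 23.8 pos [ 0.6935 -0.2685  0.1906] yaw 110.6 tilt z [-0.001  0.001 -1.   ] F [-0.7 -0.6  0. ] T [ 0.03  0.   -0.06] open -0.0002 q6 -0.83
```

View pics/t9.png

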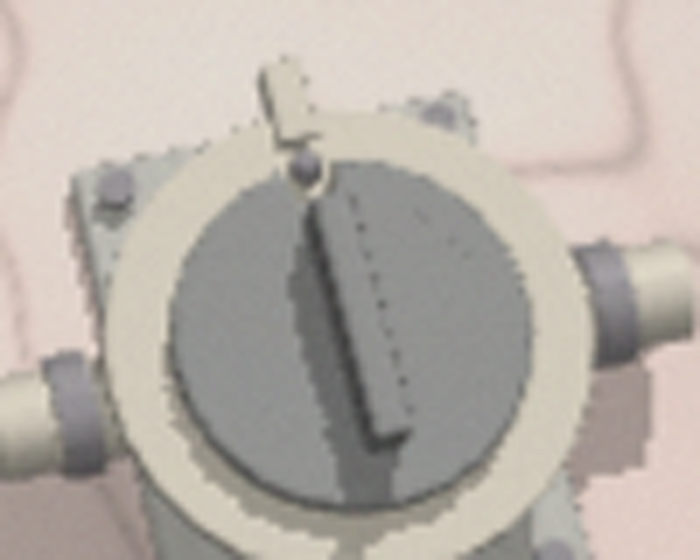

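View pics/s9.png

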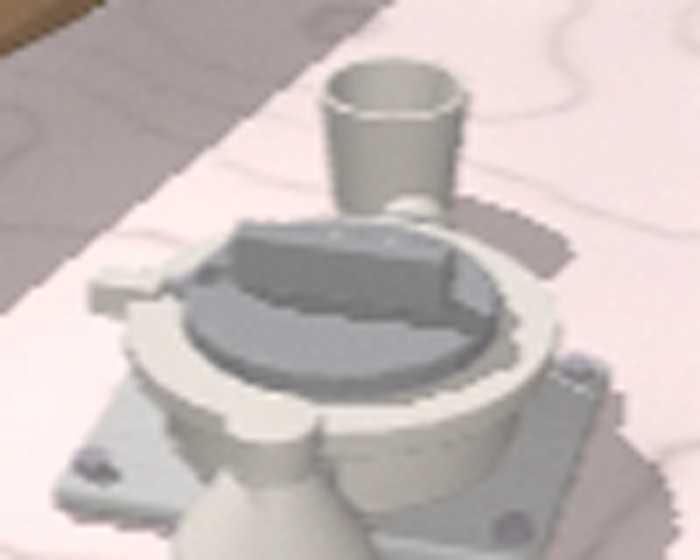

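View pics/t9full.png

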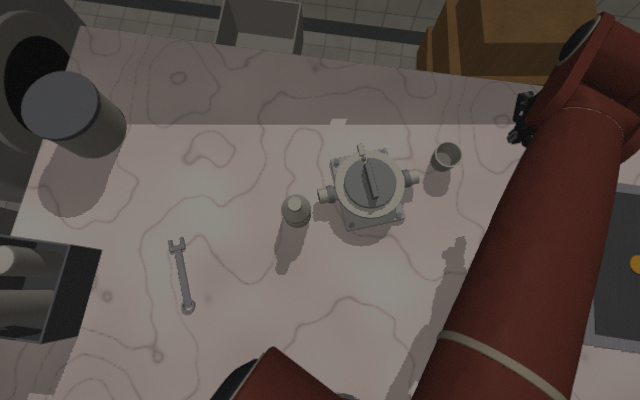

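The cover is flat on the flange (disc top 0.070 m, bar top 0.094 m), and the pin sits in the notch at crop (305,168). The bottle (296,208), cup (446,157) and spanner (182,275) are at their starting pixels, and the robot is clear.

```bash
python3 -c "
from station import ctrl; print(ctrl.finish_job())"
```

```text
the job is handed in; nothing more can be done
None
```

The lint interceptor is closed: the notch is over the locating pin and the cover is pressed fully home. I handed the job in at about 24 s of the 61 s allowed; `finish_job` gives no verdict.

- **Turning:** I pushed the side of the bar with the shut fingertips, about 145° anticlockwise. The camera then showed an overshoot of about 3.7°, more than the finger's own position had suggested. I pushed the other side of the bar back, which brought it to 20.9° against the pin at about 20.5°.
- **Pressing:** I pressed the middle of the bar at about 6 N until it stopped firmly, about 11 mm down, and took it to 22 N to be sure. The fingers never took hold of the bar, and I did not lift the cover.
- **Last checks:**
  - **Height:** the depth image puts the top of the disc at 0.070 m and the top of the bar at 0.094 m, which is right for fully home.
  - **Alignment:** the last bar fit was 21.2°, and the pin is visible in the notch.
  - **Surroundings:** the bottle, cup and spanner look unmoved in the top view, and the arm is clear of everything.
- **Disagreement:** finger contact put the cover's axis about 2 mm from where the camera put it, which is within the stated calibration error.

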